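Set up the leather edge painter: drip tray in, strap guide out one hole, plunger held home

ROBOT

A 6-joint arm with a two-finger parallel gripper is mounted at the origin on the work surface. World frame = base frame: x ahead of the robot, y to its left, z up, the work surface at z = 0. Lengths are in m, angles in degrees, forces in N, time in s.
With the tool pointing down it reaches from about 0.4 to 0.825 m from the base axis. Payload 7 kg.
Tool frame: the origin (TCP) lies between the finger pads; the fingertips stand 19 mm ahead of it and the grasp point (between the pads) is the TCP; y points along the fingers, x is the direction in which the jaws open and shut, and the axes are right-handed (so a half turn about y gives the same grasp; the last joint's range is limited). The gripper opens to 88 mm and grips with 3 to 60 N. Pads are 19 mm wide; open, the fingers measure 130 mm over their backs; the gripper's body (78 mm by 193 mm) begins 47 mm behind the grasp point.
Start: joints at [-50.816, 20.546, 0.682, 0, -70.136, -16.507], TCP at [0.26, -0.623, 0.224] pointing down, gripper open.
Joint ranges: [-176.03, 176.03], [-82.01, 121.73], [-58.28, 71.71], [-173.87, 95.51], [-174.79, -0.11], [-173.66, 173.66]. Speed limits (degrees/s): [136.94, 136.94, 172.46, 180, 180, 180].

INTERFACE

Orientations are given as [roll, pitch, yaw] about the fixed x, y, z axes, in that order (R = Rz(yaw) Ry(pitch) Rx(roll)).
In Python, from plant import r gives the robot as it stands. The module is installed in compiled form; this text tells all that it offers.
- The arm moves only by the tool jog_arm, never from a script. Its argument "steps" is a list of rows, each a list of 5 numbers: the closure, from 0 (fully open) to 1 (shut), then the shift along the tool's x, y, z in m, then the turn about the tool's y in degrees. In form: [[jaw, x, y, z, turn], ...]. A call has 1 to 12 rows; each row shifts and turns the commanded pose from where the row before left it, along the tool's axes as they then stand; what a row does not reach is not made up. A row lasts 1/12 s, in which the tool goes at most 41.7 mm and 7.16 degrees, less where a joint would pass 70% of its speed; a pose out of reach is approached as far as the arm can. A call with a gripper value outside its range is refused whole. The fingers move at their own pace and stop on an object; "squeeze" is the grip in N (left out, the last holds). Time passes only in rows, so rows that do not move let the fingers close. It gives the time, the measured TCP pose, the force and the opening at its end, in the units of the state.
- r.get_state(): the state, without advancing time (a new reading comes with each control period).
- r.capture(name): name is "scene" or "top" or "wrist"; returns a dict with "image" (400x640x3 uint8, red, green, blue), "vfov" (degrees; the focal length in pixels is half the picture's height over the tangent of half this angle, whatever the lens; pixels are square), "cx", "cy" (the principal point, pixels), "R" (3x3) and "t" (3): a world point X has camera coordinates R X + t; the wrist camera has in their place "tool_from_camera" (4x4, takes a point from camera to tool coordinates, whose origin is the TCP and whose axes are the tool frame's). Camera axes: x right, y down, z forward; pixel columns grow to the right and rows downward; lengths in m; the calibration is good to about 2 mm. A picture is of the moment at which its call begins: read the wrist's pose just before it. There is no depth.
- r.close_job(): hands the job in, once; it reports no verdict.
The state is a dict: "time_s": time; "joints": joint angles; "qd": joint speeds; "joint_torque": joint torques, N m; "tcp_pos": TCP position; "eef_rot": TCP orientation; "contact_force": force on the tool from outside, world axes, zero at the start; "moment": the same for the moment, N m; "gripper_width": finger opening in m.
Only numpy, scipy, OpenCV 4.12 (cv2) and the standard library are available. Lean on these libraries where they do the work, as an engineer would, in place of code of your own. Each camera call takes 0.05 s, during which the arm holds its last target.

TASK

Set the edge-painting machine up for the next strap: first slide the drip tray fully home in its channel under the paint trough, then pull up the plunger on the strap guide, slide the guide one hole further out, away from the motor housing, and let the pin down fully into that hole. Keep your grip on the plunger knob with the pin fully home so that I can tighten the clamp screw: the program finishes while still holding the knob. Leave the other things on the bench where they are.

Things in the scene. Friction and masses are not known exactly. Their poses are not given: they have to be found in the camera images.
- edge_painter: edge-painting machine fixed to the bench (sizes in mm). Origin on the bench top under the roller; y axis parallel to roller and guide tube, towards the motor housing; x away from the robot's side; z up. Grey motor housing: x -110..110, y 130..310, 120 high. Roller of 50 diameter, axis at x 0, z 95, y -35..100. Open paint trough under it: x -50..50, y -50..115, z 45..81.
- channel_mouth (a point): middle of the mouth of the drip tray channel, on the bench, at machine x 0, y -92; axes as the machine's. The channel runs from here along machine +y under the trough, between two strips 14 high: 106 wide at this flared mouth, 84 wide from machine y -60 on
- channel_stop (a point): middle of the face of the stop bar (14 high) that closes the channel's inner end, on the bench, at machine x 0, y 115; axes as the machine's
- drip_tray: loose open aluminium drip tray, 220 long (its y), 76 wide (its x), 20 high, walls 3, 0.25 to 0.5 kg, on the bench outside the channel's mouth, its plain +y end roughly towards it. Origin at the centre of its underside. Fully home its +y end meets the stop bar (origin at machine x 0, y 5, axes parallel to the machine's) and its tab end still sticks out from under the trough.
- tray_tab (a point): top middle of the tray's upright grip tab at its -y end: 36 wide (tray x), 10 thick (tray y), centred at tray y -105, from the tray floor up to 55 above the bench; its outer face is flush with the tray's end. Axes as the tray's.
- guide_slide (a joint): position of the strap guide along the guide tube, m: 0 with its pin in the second hole from the housing, where it starts locked; grows away from the motor housing; the next hole out is at 0.030. Range -0.033 to 0.063; it moves (1.5 N friction, 0.5 kg) only while the pin is lifted out
- pin_lift (a joint): lift of the plunger, m: 0 with the pin fully down in a hole (knob on its barrel), 0.012 with the pin's tip level with the tube's top, 0.018 at the end of its travel. A spring pulls it down, 3.5 N at 0, 8 N at 0.018; off a hole the pin rides on the tube at 0.012. Pin 9 diameter with round tip, holes 12
- next_hole (a point): mouth of the hole to go to, in the top of the tube, 85 above the bench, at machine x -90, y 15; axes as the machine's. The guide tube, square 25 x 25 aluminium, runs along machine y at x -90 from the housing to a post (30 x 30) at y -65; its four holes are at machine y 75, 45, 15 and -15, 30 apart
- plunger: pull plunger on top of the strap guide: black round knob, 30 diameter, 22 tall, on a vertical pin. Origin on the pin's axis at the knob's underside, 108 above the bench with the pin down; axes as the machine's. Under the knob a barrel 18 diameter, 18 tall, on a dark sleeve 35 x 50 x 35 around the tube, with a small clamp screw on the robot's side
- plunger_knob (a point): centre of the plunger's knob, 119 above the bench with the pin down; at the start at machine x -90, y 45; axes as the machine's. The guide's thin upright plate stands on the roller's side of it: from 29 to 63 in machine x and 23 in y (towards the housing) from the knob's centre, its top 141 above the bench
- lidded_jar: closed glass jar with a black lid, 84 diameter, 115 tall, standing; origin at its underside; to be left alone
- paint_bottle: dark red paint bottle with white cap, 80 diameter, 200 tall, standing; origin at its underside; to be left alone
- open_jar: small open glass jar, 68 diameter, 75 tall, standing; origin at its underside; to be left alone
- slicker: turned wooden edge slicker standing on its foot, 48 diameter, 85 tall; origin at its underside; to be left alone
- wavy_template: wavy plywood strap pattern lying flat, about 195 x 50 x 6; origin at the middle of its underside; to be left alone
- edge_brush: flat paint brush with wooden handle lying on the bench, 160 long; origin at the middle of its underside; to be left alone
- paint_pot: small white paint pot, 60 diameter, 50 tall, standing; origin at its underside; to be left alone
Mind the look-alikes: they are no part of the job. Of the things that look like the drip_tray, take the one that is nearest to the robot's base at the start.

How it is judged (in metres and radians):
On the way, in this order (a step that is already met when the one before it is completed fails the run):
1. the drip tray is fully home in its channel (y of drip_tray in the frame of edge_painter between 0 and 0.012 m and x of drip_tray in the frame of edge_painter between -0.008 and 0.008 m and z of drip_tray in the frame of edge_painter below 0.006 m and angle between the y axis of drip_tray and the y axis of edge_painter, either way round below 0.1 rad), for 0.2 s.
2. the plunger is pulled up until its pin is clear of the hole (value of joint pin_lift above 0.0115 m), for 0.1 s.
At the end, for the whole second after the job is handed in: the tray's inner end within 5 mm of the stop bar, flat and straight in its channel; the strap guide at the next hole outwards (0.030 within 4 mm) with the pin lifted less than 2 mm; the fingers still on the plunger with more than 2 N; tray and plunger at rest (all of step 1 and value of joint guide_slide between 0.026 and 0.034 m and value of joint pin_lift below 0.002 m and contact force between the fingers and plunger above 2 N and linear speed of each of plunger, drip_tray below 0.01 m/s); the arm keeps its last pose, push and grip.
It fails at once if one of the other things on the bench is moved more than 25 mm or knocked over (distance of any of lidded_jar, paint_bottle, open_jar, slicker, wavy_template, edge_brush, paint_pot from where it was at the start of the episode above 0.025 m).
It also fails if it takes over 48 s, if anything falls off the work surface, if the arm or the gripper's body presses on something with over 40 N, if the wrist force passes 120 N, or if a joint passes its speed limit or range.

## Working session

There is one attempt and no reset: what is moved stays moved. The work goes in short steps, Python scripts to look and compute and a tool call to move; the robot and the scene stay as the last step left them, time stands still between calls to the robot, and variables do not carry over. Pictures are saved under pics/ and viewed, and the job is handed in when it is done.

Besides the shell and the picture viewer there is one more tool, called after "Call:" as name([rows], argument=value, ...), one row to a line, values as JSON. jog_arm: Moves the arm, as the interface text tells. Its arguments: {"type":"object","properties":{"steps":{"type":"array","items":{"type":"array","items":{"type":"number"}}},"squeeze":{"type":"number"}},"required":["steps"]}

```bash
mkdir -p pics; python3 - <<'E'
from plant import r
import cv2,numpy as np
print(r.get_state())
for n in["scene","top","wrist"]:
    c=r.capture(n); cv2.imwrite(f"pics/{n}0.png",c["image"][:,:,::-1])
    print(n,{k:(np.round(v,4).tolist() if k!="image" else 0) for k,v in c.items()})
E
```

```text
{'time_s': 0.0, 'joints': array([-5.08165673e+01,  2.05915847e+01,  6.32866412e-01, -1.99009574e-02,
       -7.01365289e+01, -1.65055700e+01]), 'qd': array([ 0.02963149, -0.03342622,  0.00965195, -0.21414359, -0.01119696,
       -0.09158935]), 'joint_torque': array([ 2.75791681e-03, -5.82715380e+01,  2.93055975e+01,  6.99669912e+00,
        7.02558857e-03, -1.46841026e-04]), 'tcp_pos': array([ 0.260006  , -0.62236478,  0.22281481]), 'eef_rot': array([-8.99908740e+01, -9.66377608e-02,  1.12671078e+02]), 'contact_force': array([-0.18147116, -0.04997846, -0.82958133]), 'moment': array([-0.02460842, -0.01428326, -0.00825186]), 'gripper_width': 0.08781345969508879}
scene {'image': 0, 'vfov': 54.378, 'cx': 313.6355, 'cy': 200.2648, 'R': [[-0.7255, 0.6882, 0.0033], [0.5631, 0.5963, -0.5722], [-0.3957, -0.4132, -0.8201]], 't': [0.4121, -0.2619, 1.5323]}
top {'image': 0, 'vfov': 53.8335, 'cx': 319.4066, 'cy': 198.6185, 'R': [[-0.0223, -0.9997, -0.0046], [-0.9921, 0.0227, -0.1232], [0.1233, 0.0018, -0.9924]], 't': [0.0219, 0.5672, 1.2072]}
wrist {'image': 0, 'vfov': 65.3314, 'cx': 318.8281, 'cy': 197.726, 'tool_from_camera': [[1.0, -0.0007, 0.0001, 0.0009], [-0.0003, -0.2672, 0.9636, -0.1613], [-0.0007, -0.9636, -0.2672, 0.0725], [0.0, 0.0, 0.0, 1.0]]}
```

View pics/scene0.png

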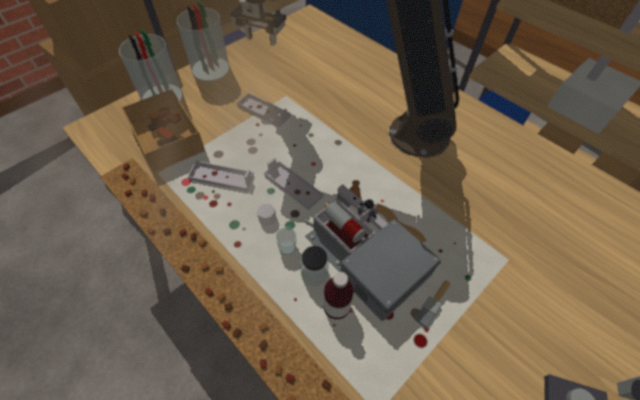

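View pics/top0.png

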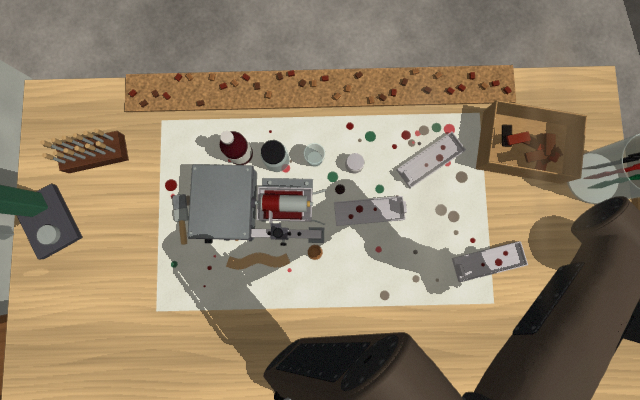

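View pics/wrist0.png

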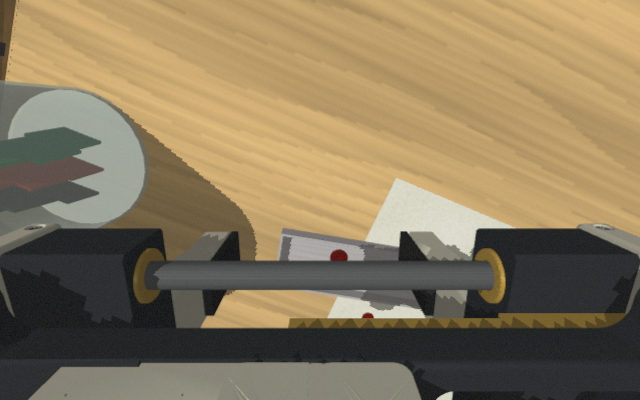

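```bash
python3 - <<'E'
import cv2
a=cv2.imread("pics/top0.png")
cv2.imwrite("pics/topz.png",cv2.resize(a[140:260,225:425],None,fx=4,fy=4,interpolation=cv2.INTER_CUBIC))
cv2.imwrite("pics/topz2.png",cv2.resize(a[120:300,380:540],None,fx=3,fy=3,interpolation=cv2.INTER_CUBIC))
a=cv2.imread("pics/scene0.png")
cv2.imwrite("pics/scz.png",cv2.resize(a[140:290,240:440],None,fx=4,fy=4,interpolation=cv2.INTER_CUBIC))
E
```

```text
(no output)
```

View pics/topz.png

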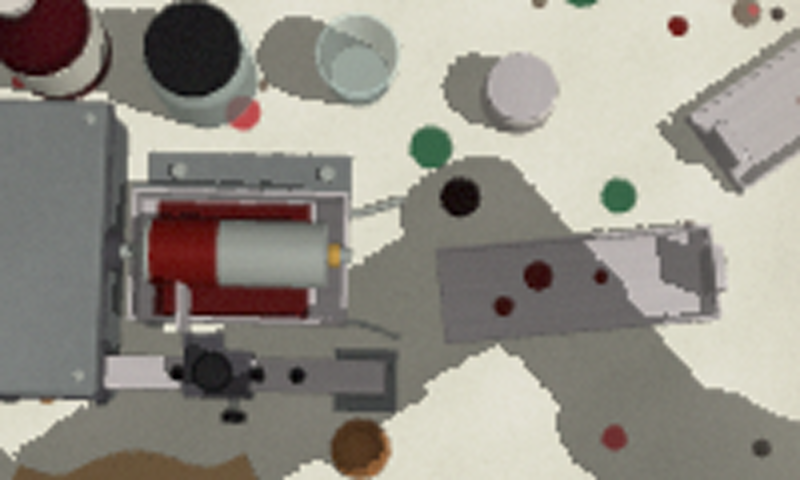

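View pics/topz2.png

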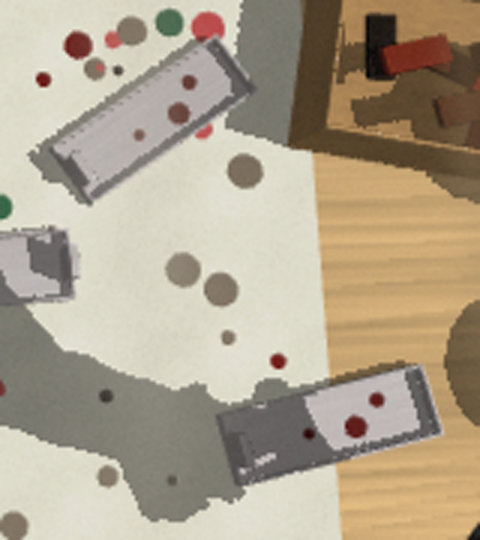

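View pics/scz.png

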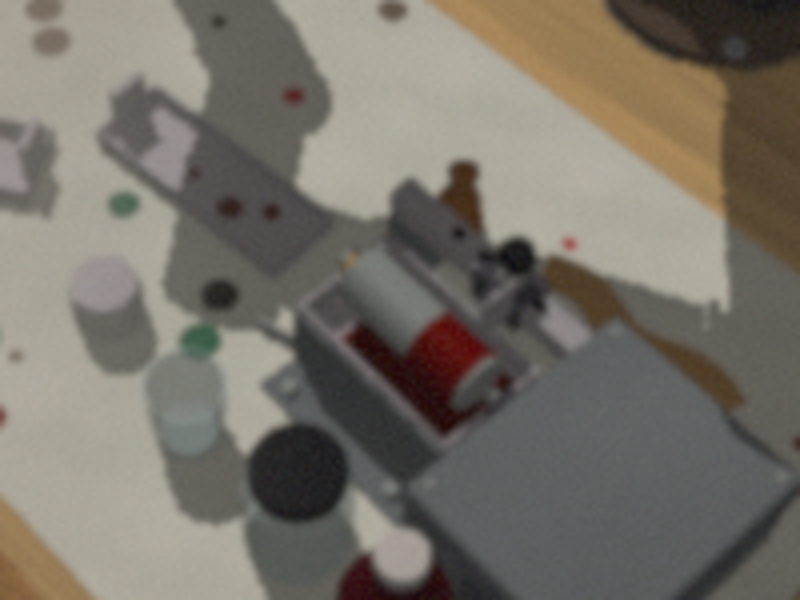

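```bash
cat > h.py <<'E'
import numpy as np, cv2
from plant import r
def cast(c,u,v,z):
    f=200/np.tan(np.radians(c["vfov"]/2)); R=np.array(c["R"]);t=np.array(c["t"])
    d=R.T@np.array([(u-c["cx"])/f,(v-c["cy"])/f,1]); o=-R.T@t
    s=(z-o[2])/d[2]; return o+s*d
def proj(c,X):
    f=200/np.tan(np.radians(c["vfov"]/2)); p=np.array(c["R"])@X+c["t"]; return np.array([c["cx"]+f*p[0]/p[2],c["cy"]+f*p[1]/p[2]])
def fit2d(m,w):
    m=np.array(m);w=np.array(w);mc=m.mean(0);wc=w.mean(0)
    a=((m-mc)@np.array([1,1j]));b=((w-wc)@np.array([1,1j]))
    th=np.angle(np.sum(np.conj(a)*b));R=np.array([[np.cos(th),-np.sin(th)],[np.sin(th),np.cos(th)]])
    t=wc-R@mc; return th,R,t,(w-(m@R.T+t))
E
python3 - <<'E'
from h import *
c=r.capture("top")
P=[((210,370),(-90,45),130),((297,375),(-90,-15),85),((257,375),(-90,15),85),((177,372),(-90,75),85),
((348,192),(50,-50),81),((346,322),(-50,-50),81),((132,185),(50,115),81),((108,103),(110,130),120),((103,397),(-110,130),120)]
w=[cast(c,225+(p[0][0]+.5)/4-.5,140+(p[0][1]+.5)/4-.5,p[2]/1000)[:2] for p in P]
m=[np.array(p[1])/1000 for p in P]
th,R,t,e=fit2d(m,w);print(np.degrees(th),t);print(np.round(e*1000,1))
# tray corners, bottom or rim z=.02
T=[((437,250),(38,110)),((447,342),(-38,110)),((706,228),(38,-110)),((716,319),(-38,-110))]
w=[cast(c,225+(p[0][0]+.5)/4-.5,140+(p[0][1]+.5)/4-.5,.02)[:2] for p in T]
m2=[np.array(p[1])/1000 for p in T]
a,R2,t2,e=fit2d(m2,w);print(np.degrees(a),t2);print(np.round(e*1000,1))
print("tray in machine",R.T@(t2-t),np.degrees(a-th))
for n,p in dict(mouth=(0,-.092),stop=(0,.115),knob=(-.09,.045)).items(): print(n,R@p+t)
for (u,v) in [(490,260),(427,158)]: print(np.linalg.norm(cast(c,u,v,0)[:2]))
print(np.linalg.norm(t2))
E
```

```text
-2.1750420217207025 [0.54867888 0.08321569]
[[ 0.8  1.4]
 [-0.3  1.2]
 [-0.7  1.2]
 [ 0.6  1.1]
 [-0.6  0.7]
 [ 0.2  0.3]
 [ 2.3  0.4]
 [-2.5 -0.9]
 [ 0.2 -5.4]]
3.555468436443386 [ 0.52692834 -0.14678812]
[[-0.9 -2. ]
 [ 1.5 -3.3]
 [-1.8  2.5]
 [ 1.2  2.8]]
tray in machine [-0.01300564 -0.23066358] 5.7305104581640895
mouth [ 0.54518724 -0.00871803]
stop [0.55304342 0.19813284]
knob [0.46045158 0.131599  ]
0.6408708703609565
0.7794947355343609
0.5469919812225791
```

Call:
jog_arm([
  [0,0.0195,0,-0.0325,0],
  [0,0.0195,0,-0.0325,0],
  [0,0.0195,0,-0.0325,0],
  [0,0.0195,0,-0.0325,0],
  [0,0.0195,0,-0.0325,0],
  [0,0.0195,0,-0.0325,0],
  [0,0.0195,0,-0.0325,0],
  [0,0.0195,0,-0.0325,0],
  [0,0.0195,0,-0.0325,0],
  [0,0.0195,0,-0.0325,0],
  [0,0.0195,0,-0.0325,0],
])

```text
time_s: 1.12
tcp_pos: [0.5081, -0.2853, 0.2239]
eef_rot: [-90.0, 0.0, 112.7]
contact_force: [0.2, -0.7, -0.2]
gripper_width: 0.0875
```

Call:
jog_arm([
  [0,0,0,0,-7.1],
  [0,0,0,0,-7.1],
  [0,0,0,0,-7.1],
  [0,0,0,0,-7.1],
  [0,0,0,0,-7.1],
  [0,0,0,0,-7.1],
  [0,0,0,0,-7.1],
  [0,0,0,0,-7.1],
  [0,0,0,0,-7.1],
  [0,0,0,0,-7.1],
  [0,0,0,0,0],
  [0,0,0,0,0],
])

```text
time_s: 2.12
tcp_pos: [0.5073, -0.287, 0.2236]
eef_rot: [-90.0, -0.0, -176.6]
contact_force: [-0.2, -0.4, -0.2]
gripper_width: 0.0878
```

```bash
python3 - <<'E'
from h import *
s=r.get_state();print(s["tcp_pos"],s["eef_rot"],s["joints"],s["contact_force"])
for n in["wrist","top"]:
    c=r.capture(n); cv2.imwrite(f"pics/{n}1.png",c["image"][:,:,::-1])
E
```

```text
[ 0.50728399 -0.28701851  0.22364154] [-9.00082551e+01 -1.14630346e-02 -1.76552365e+02] [-1.02921842e+01  1.19427648e+01 -1.12903871e+01 -5.76305989e-03
 -6.67799439e+01  1.37420916e+01] [-0.17159602 -0.40832844 -0.24782261]
```

View pics/wrist1.png

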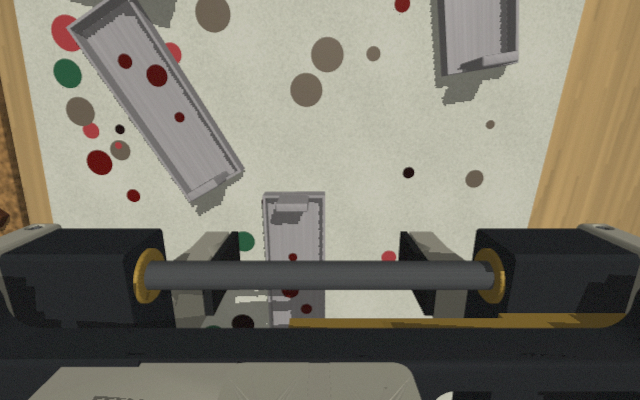

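View pics/top1.png

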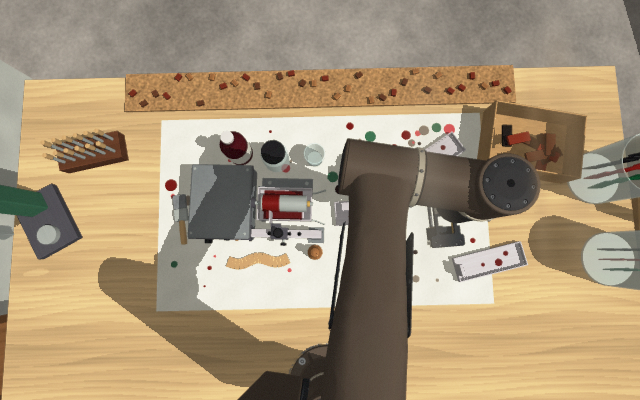

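```bash
cat >> h.py <<'E'
def wcast(c,s,u,v,z):
    from scipy.spatial.transform import Rotation as Ro
    f=200/np.tan(np.radians(c["vfov"]/2)); T=np.array(c["tool_from_camera"])
    R=Ro.from_euler("xyz",s["eef_rot"],degrees=True).as_matrix()
    d=R@T[:3,:3]@np.array([(u-c["cx"])/f,(v-c["cy"])/f,1]); o=R@T[:3,3]+s["tcp_pos"]
    return o+(z-o[2])/d[2]*d
E
python3 - <<'E'
import cv2
a=cv2.imread("pics/wrist1.png")
cv2.imwrite("pics/wz1.png",cv2.resize(a[180:330,235:355],None,fx=4,fy=4,interpolation=cv2.INTER_CUBIC))
E
```

```text
(no output)
```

View pics/wz1.png

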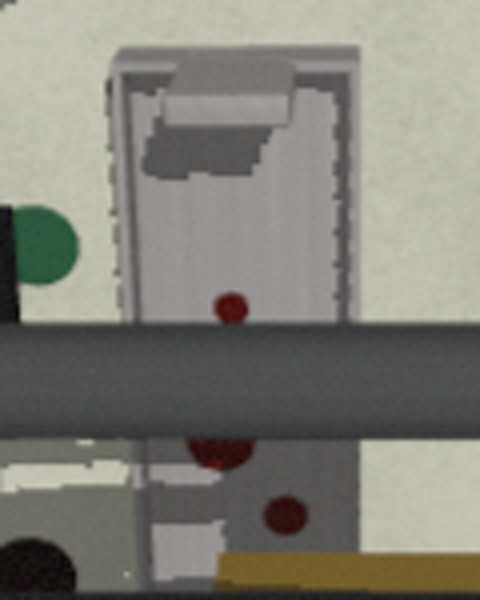

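```bash
python3 - <<'E'
from h import *
s=r.get_state();c=r.capture("wrist")
g=lambda u,v,z: wcast(c,s,235+(u+.5)/4-.5,180+(v+.5)/4-.5,z)
for p in [(162,95,.055),(294,95,.055),(290,125,.055),(164,123,.055),(115,60,.02),(359,58,.02),(118,47,0),(360,45,0),(143,590,.02),(125,320,.02),(358,320,.02)]: print(p,g(*p).round(4))
E
```

```text
(162, 95, 0.055) [ 0.5529 -0.2574  0.055 ]
(294, 95, 0.055) [ 0.5165 -0.2596  0.055 ]
(290, 125, 0.055) [ 0.5172 -0.2508  0.055 ]
(164, 123, 0.055) [ 0.5521 -0.2494  0.055 ]
(115, 60, 0.02) [ 0.5717 -0.2569  0.02  ]
(359, 58, 0.02) [ 0.498  -0.2619  0.02  ]
(118, 47, 0) [ 0.5742 -0.2557  0.    ]
(360, 45, 0) [ 0.4973 -0.2609  0.    ]
(143, 590, 0.02) [ 0.5599 -0.069   0.02  ]
(125, 320, 0.02) [ 0.5675 -0.1706  0.02  ]
(358, 320, 0.02) [ 0.4928 -0.175   0.02  ]
```

Call:
jog_arm([
  [0,-0.015,0,-0.0135,0],
  [0,-0.0141,0,-0.0135,0],
  [0,0,0.03,0,0],
  [0,0,0.03,0,0],
  [0,0,0.03,0,0],
  [0,0,0.03,0,0],
  [0,0,0.03,0,0],
  [0,0,0.0276,0,0],
  [0,0,0,0,0],
  [0,0,0,0,0],
], squeeze=25)

```text
time_s: 3.1
tcp_pos: [0.5338, -0.2582, 0.0453]
eef_rot: [-90.0, -0.2, -176.4]
contact_force: [1.1, -0.3, 1.4]
gripper_width: 0.0875
```

```bash
python3 - <<'E'
from h import *
s=r.get_state();print(s["tcp_pos"],s["eef_rot"],s["contact_force"])
for n in["wrist","scene"]:
    c=r.capture(n); cv2.imwrite(f"pics/{n}2.png",c["image"][:,:,::-1])
E
```

```text
[ 0.5338005  -0.25821284  0.04527823] [ -90.02438242   -0.19400467 -176.39339985] [ 1.05303161 -0.30826092  1.40670302]
```

View pics/wrist2.png

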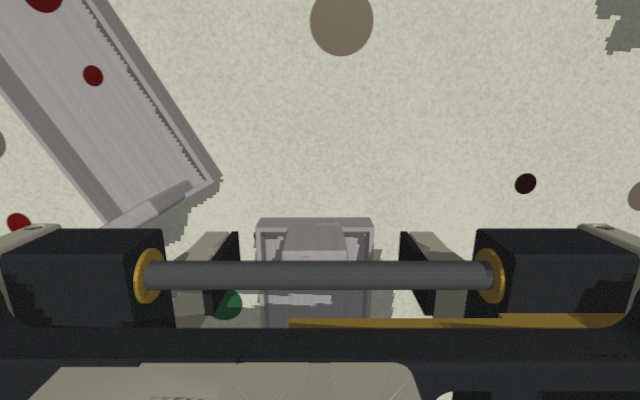

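View pics/scene2.png

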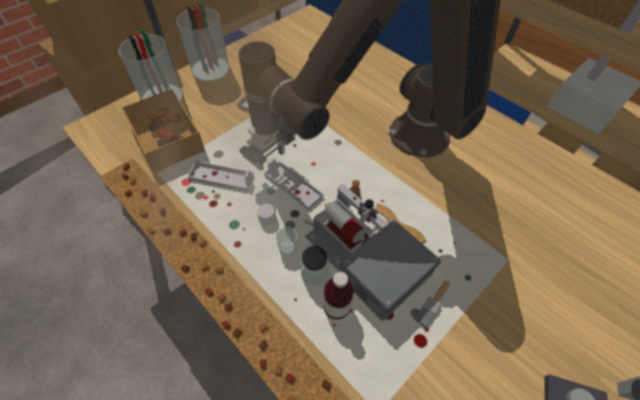

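Call:
jog_arm([
  [1,0,0,0,0],
  [1,0,0,0,0],
  [1,0,0,0,0],
  [1,0,0,0,0],
  [1,0,0,0,0],
  [1,0,0,0,0],
  [1,0,0,0,0],
  [1,0,0,0,0],
], squeeze=25)

```text
time_s: 3.87
tcp_pos: [0.5347, -0.2583, 0.0462]
eef_rot: [-90.0, -0.0, -176.3]
contact_force: [-0.6, 0.6, 0.0]
gripper_width: 0.04
```

```bash
python3 - <<'E'
from h import *
for n in["scene"]:
    c=r.capture(n); cv2.imwrite(f"pics/sz3.png",cv2.resize(c["image"][150:270,230:390,::-1],None,fx=5,fy=5,interpolation=cv2.INTER_CUBIC))
c=r.capture("top"); cv2.imwrite("pics/top3.png",cv2.resize(c["image"][140:260,225:425,::-1],None,fx=4,fy=4,interpolation=cv2.INTER_CUBIC))
print(r.get_state())
E
```

```text
{'time_s': 3.9667, 'joints': array([-6.93308776e+00,  2.27766891e+01, -2.19927499e+01,  5.17086868e-03,
       -4.52181680e+01,  1.06117086e+01]), 'qd': array([-0.03137936, -0.04090647, -0.02884569, -0.02705458, -0.09854791,
        0.03159967]), 'joint_torque': array([-4.61084896e-02, -5.39567435e+01,  2.18084317e+01,  5.18741056e+00,
       -1.04869588e-01,  1.96589262e-02]), 'tcp_pos': array([ 0.53486393, -0.25827646,  0.04616606]), 'eef_rot': array([-8.99941095e+01,  1.15050338e-02, -1.76317737e+02]), 'contact_force': array([0.69270516, 0.24110689, 0.42716438]), 'moment': array([-0.05062599, -0.07819297, -0.05525531]), 'gripper_width': 0.035262162176274786}
```

View pics/sz3.png

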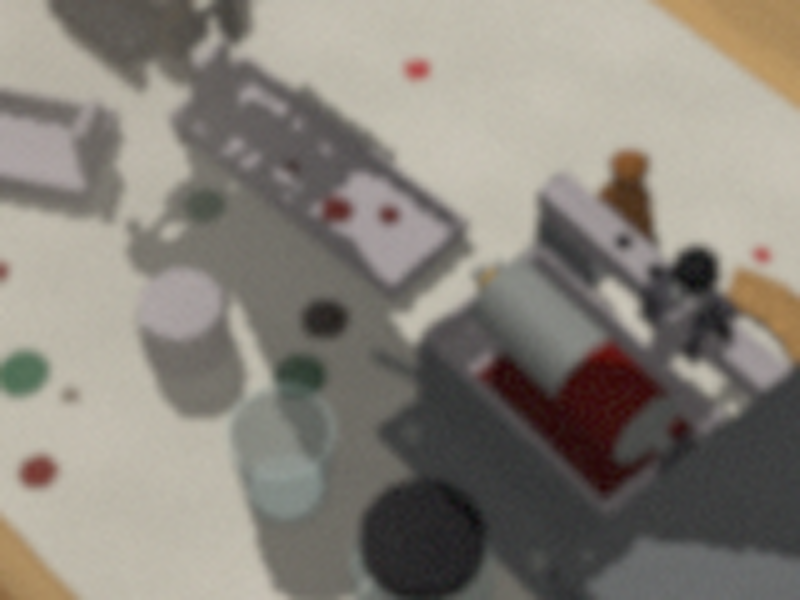

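View pics/top3.png

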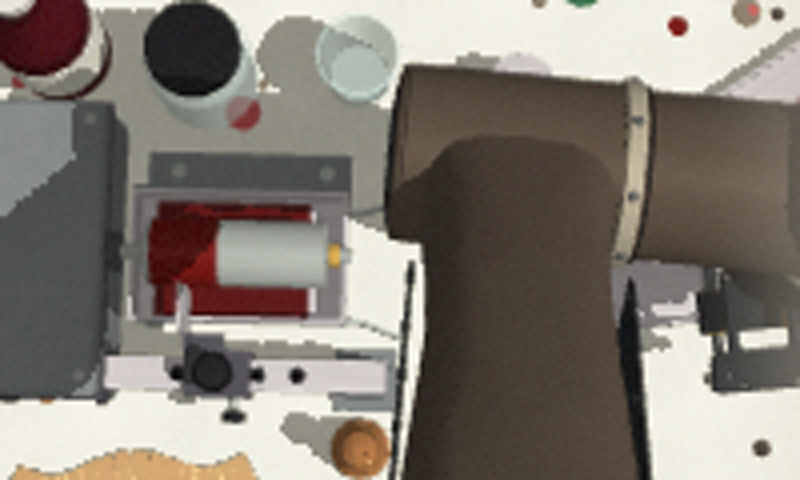

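```bash
python3 - <<'E'
from h import *
c=r.capture("top")
P=[((211,371),(-90,45),130),((297,375.5),(-90,-15),85),((257,375),(-90,15),85),((177,372),(-90,75),85),
((348,191),(50,-50),81),((345,323),(-50,-50),81),((133,186),(50,115),81),((129,319),(-50,115),81)]
w=[cast(c,225+(p[0][0]+.5)/4-.5,140+(p[0][1]+.5)/4-.5,p[2]/1000)[:2] for p in P]
m=[np.array(p[1])/1000 for p in P]
th,R,t,e=fit2d(m,w);print(np.degrees(th),t);print(np.round(e*1000,1))
for n,p in dict(mouth=(0,-.092),stop=(0,.115),knob=(-.09,.045),tabhome=(0,-.1)).items(): print(n,R@p+t)
s=r.get_state()
print("tcp in machine",R.T@(s["tcp_pos"][:2]-t))
print("slicker",cast(c,225+90,140+112,.085),R.T@(cast(c,225+90,140+112,.085)[:2]-t))
E
```

```text
-2.551516767460659 [0.54850865 0.08352118]
[[-0.1 -0.2]
 [-0.4  0.3]
 [-0.7  0.3]
 [ 0.2  0.2]
 [ 0.7  0.7]
 [-0.   0.5]
 [ 0.9 -0.3]
 [-0.7 -1.4]]
mouth [ 0.54441302 -0.00838761]
stop [0.55362818 0.19840717]
knob [0.46060117 0.13248316]
tabhome [ 0.54405688 -0.01637968]
tcp in machine [ 0.00155567 -0.34210225]
slicker [0.40158604 0.0257364  0.085     ] [-0.14420451 -0.06426814]
```

Call:
jog_arm([
  [1,0,0,0,3.1],
  [1,0,0,0,3.1],
  [1,0.0015,0,0,0],
  [1,0,0,-0.012,0],
  [1,0,0,-0.012,0],
  [1,0,0,-0.012,0],
  [1,0,0,-0.012,0],
  [1,0,0,-0.012,0],
  [1,0,0,-0.012,0],
  [1,0,0,0,0],
])

```text
time_s: 4.85
tcp_pos: [0.5365, -0.1835, 0.0461]
eef_rot: [-90.0, 0.0, 177.6]
contact_force: [0.9, 3.1, -0.7]
gripper_width: 0.0352
```

```bash
cat >> h.py <<'E'
TH=np.radians(-2.55);MR=np.array([[np.cos(TH),-np.sin(TH)],[np.sin(TH),np.cos(TH)]]);MT=np.array([.5485,.0835])
def mach(p): return MR.T@(np.array(p)[:2]-MT)
E
python3 - <<'E'
from h import *
s=r.get_state();print(mach(s["tcp_pos"]),s["eef_rot"],s["contact_force"],s["tcp_pos"])
c=r.capture("scene"); cv2.imwrite(f"pics/sz4.png",cv2.resize(c["image"][150:270,230:390,::-1],None,fx=5,fy=5,interpolation=cv2.INTER_CUBIC))
c=r.capture("top"); cv2.imwrite("pics/top4.png",cv2.resize(c["image"][140:260,225:425,::-1],None,fx=4,fy=4,interpolation=cv2.INTER_CUBIC))
E
```

```text
[-1.26283385e-04 -2.67298079e-01] [-9.00415265e+01  2.76793876e-03  1.77582846e+02] [ 0.85039317  3.0873736  -0.66550445] [ 0.53648143 -0.18352778  0.04613509]
```

View pics/sz4.png

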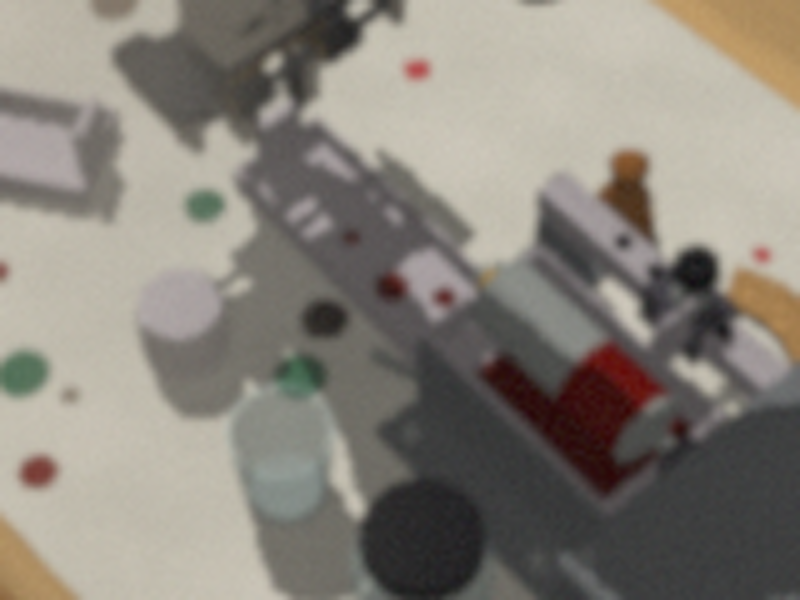

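View pics/top4.png

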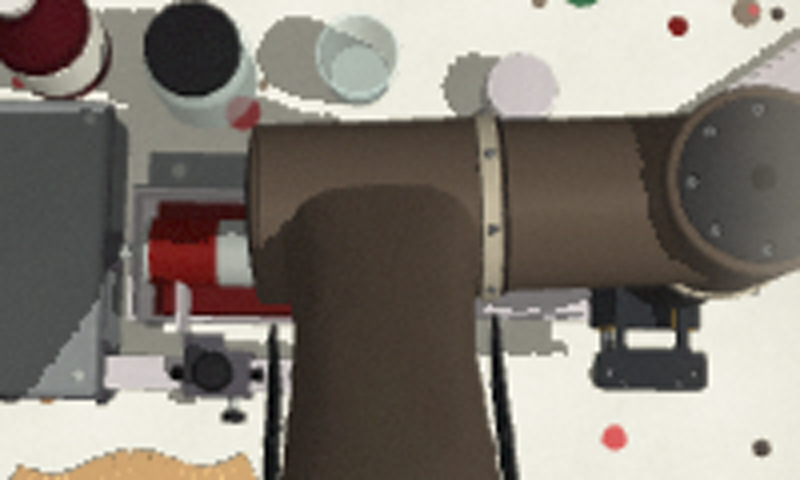

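Call:
jog_arm([
  [1,0,0,-0.014,0],
  [1,0,0,-0.014,0],
  [1,0,0,-0.014,0],
  [1,0,0,-0.014,0],
  [1,0,0,-0.014,0],
  [1,0,0,-0.014,0],
  [1,0,0,-0.014,0],
])

```text
time_s: 5.53
tcp_pos: [0.5405, -0.0882, 0.0461]
eef_rot: [-90.0, -0.0, 177.5]
contact_force: [-0.1, -2.0, -0.7]
gripper_width: 0.0352
```

Call:
jog_arm([
  [1,0,0,-0.01,0],
  [1,0,0,-0.01,0],
  [1,0,0,-0.01,0],
  [1,0,0,-0.01,0],
  [1,0,0,-0.01,0],
  [1,0,0,0,0],
])

```text
time_s: 6.03
tcp_pos: [0.5432, -0.0366, 0.0461]
eef_rot: [-90.0, 0.0, 177.5]
contact_force: [-0.4, 2.7, 0.2]
gripper_width: 0.0351
```

```bash
python3 - <<'E'
from h import *
s=r.get_state();print(mach(s["tcp_pos"]),s["eef_rot"],s["contact_force"],s["tcp_pos"])
c=r.capture("scene"); cv2.imwrite(f"pics/sz5.png",cv2.resize(c["image"][150:270,230:390,::-1],None,fx=5,fy=5,interpolation=cv2.INTER_CUBIC))
c=r.capture("wrist"); cv2.imwrite("pics/w5.png",c["image"][:,:,::-1])
E
```

```text
[ 6.40760322e-05 -1.20219816e-01] [-9.00363470e+01  2.69587205e-02  1.77526244e+02] [-0.36153273  2.68065263  0.18399257] [ 0.54321529 -0.03660362  0.04612949]
```

View pics/sz5.png

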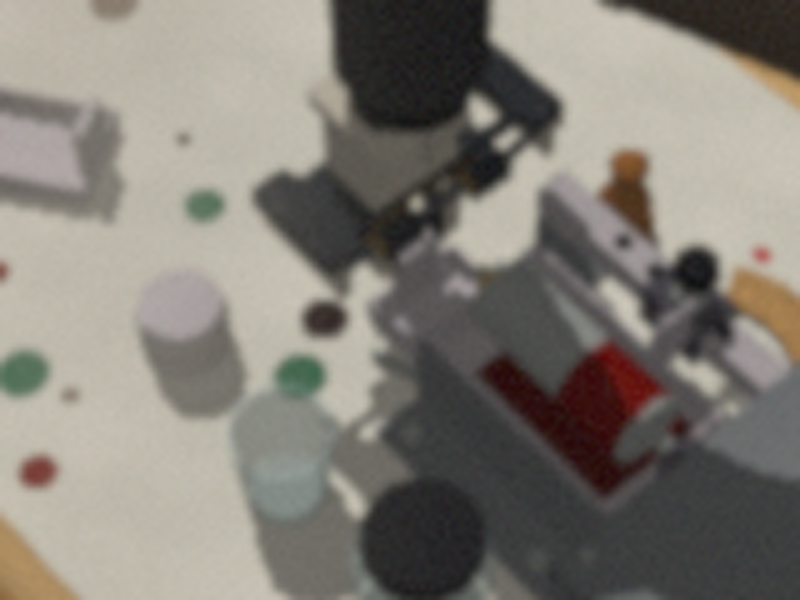

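View pics/w5.png

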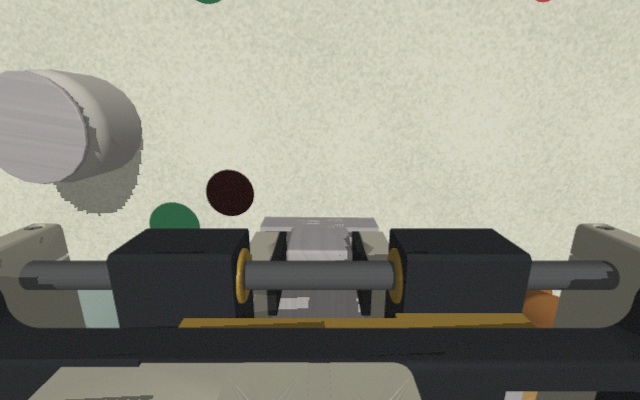

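Call:
jog_arm([
  [1,0,0,-0.005,0],
  [1,0,0,-0.005,0],
  [1,0,0,-0.002,0],
  [1,0,0,0,0],
  [1,0,0,0,0],
])

```text
time_s: 6.55
tcp_pos: [0.5434, -0.0261, 0.0461]
eef_rot: [-90.0, 0.0, 177.5]
contact_force: [-0.4, 1.3, 0.2]
gripper_width: 0.0353
```

Call:
jog_arm([
  [1,0,0,-0.002,0],
  [1,0,0,0,0],
  [1,0,0,0,0],
])

```text
time_s: 6.8
tcp_pos: [0.5434, -0.0244, 0.0461]
eef_rot: [-90.0, -0.0, 177.5]
contact_force: [-0.2, 0.8, -0.5]
gripper_width: 0.0348
```

Call:
jog_arm([
  [1,0,0,-0.002,0],
  [1,0,0,0,0],
  [1,0,0,0,0],
])

```text
time_s: 7.05
tcp_pos: [0.5435, -0.0224, 0.0461]
eef_rot: [-90.0, -0.0, 177.5]
contact_force: [-0.1, -0.7, 0.5]
gripper_width: 0.0353
```

Call:
jog_arm([
  [1,0,0,-0.002,0],
  [1,0,0,0,0],
  [1,0,0,0,0],
])

```text
time_s: 7.3
tcp_pos: [0.5436, -0.0209, 0.0462]
eef_rot: [-90.0, -0.0, 177.5]
contact_force: [1.2, -5.6, -0.3]
gripper_width: 0.0348
```

Call:
jog_arm([
  [1,0,0,-0.002,0],
  [1,0,0,0,0],
  [1,0,0,0,0],
])

```text
time_s: 7.55
tcp_pos: [0.5434, -0.0206, 0.0464]
eef_rot: [-89.8, -0.1, 177.5]
contact_force: [2.1, -15.2, 0.6]
gripper_width: 0.0352
```

Call:
jog_arm([
  [1,0,0,-0.001,0],
  [1,0,0,0,0],
  [1,0,0,0,0],
])

```text
time_s: 7.8
tcp_pos: [0.5433, -0.0205, 0.0465]
eef_rot: [-89.8, -0.1, 177.5]
contact_force: [1.9, -19.9, 2.8]
gripper_width: 0.0353
```

Call:
jog_arm([
  [1,0,0,0.0025,0],
  [1,0,0,0,0],
  [0.2,0,0,0,0],
  [0.2,0,0,0,0],
  [0.2,0,0,0,0],
  [0.2,0,0,0,0],
])

```text
time_s: 8.3
tcp_pos: [0.544, -0.0194, 0.0463]
eef_rot: [-90.0, 0.0, 177.5]
contact_force: [-0.1, -0.2, 0.6]
gripper_width: 0.0566
```

Call:
jog_arm([
  [0.2,0,0,0.01,0],
  [0.2,0,-0.03,0,0],
  [0.2,0,-0.03,0,0],
  [0.2,0,-0.03,0,0],
  [0.2,0,-0.03,0,0],
  [0.2,0,0,0,0],
  [0.2,0,0,0,0],
])

```text
time_s: 8.88
tcp_pos: [0.5444, -0.0297, 0.1682]
eef_rot: [-90.1, 0.2, 177.5]
contact_force: [-1.3, 0.5, -0.9]
gripper_width: 0.0703
```

```bash
python3 - <<'E'
from h import *
s=r.get_state();print(mach(s["tcp_pos"]),s["eef_rot"],s["contact_force"],s["tcp_pos"])
c=r.capture("scene"); cv2.imwrite(f"pics/sz6.png",cv2.resize(c["image"][150:270,230:390,::-1],None,fx=5,fy=5,interpolation=cv2.INTER_CUBIC))
c=r.capture("wrist"); cv2.imwrite("pics/w6.png",c["image"][:,:,::-1])
E
```

```text
[ 0.00093038 -0.1133097 ] [-90.09132172   0.24513501 177.48518876] [-1.27790303  0.45131368 -0.85518922] [ 0.54438817 -0.02973889  0.16822042]
```

View pics/sz6.png

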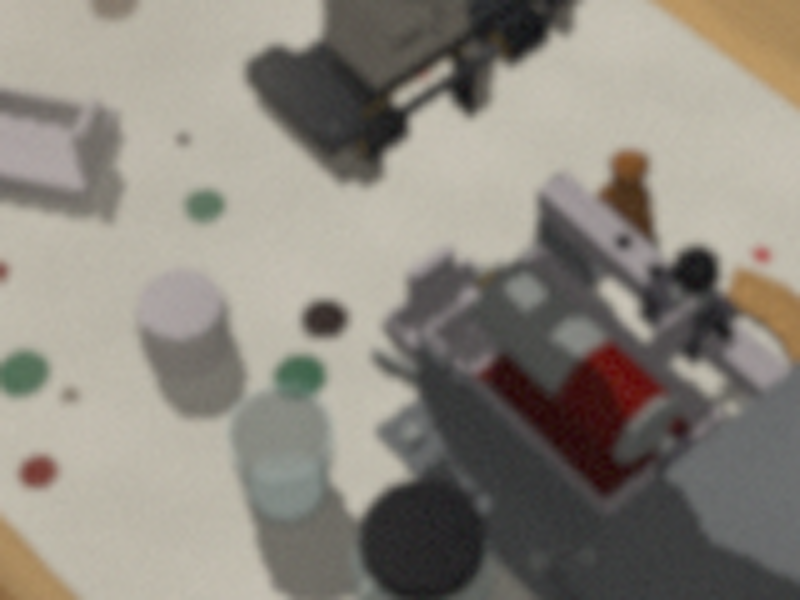

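View pics/w6.png

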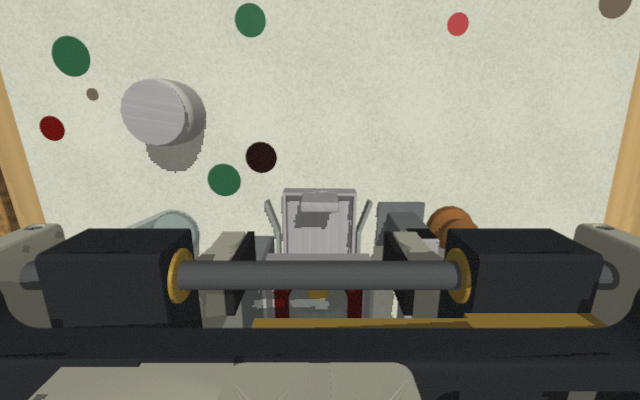

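```bash
python3 - <<'E'
import cv2
a=cv2.imread("pics/w6.png")
cv2.imwrite("pics/wz6.png",cv2.resize(a[180:270,250:380],None,fx=6,fy=6,interpolation=cv2.INTER_CUBIC))
E
```

```text
(no output)
```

View pics/wz6.png

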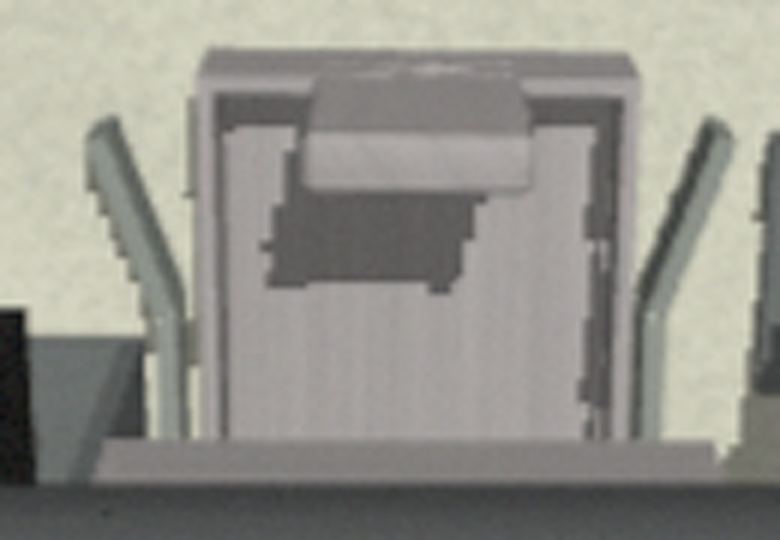

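```bash
python3 - <<'E'
from h import *
s=r.get_state();c=r.capture("wrist")
g=lambda u,v,z: mach(wcast(c,s,250+(u+.5)/6-.5,180+(v+.5)/6-.5,z))*1000
for p in [(305,133,.055),(532,133,.055),(305,190,.055),(530,190,.055),(200,78,.02),(638,76,.02),(203,430,.02),(630,430,.02),(108,441,.081),(714,441,.081),(102,118,.014),(717,118,.014)]: print(p,g(*p).round(1))
E
```

```text
(305, 133, 0.055) [  15.  -105.8]
(532, 133, 0.055) [ -19.4 -105.8]
(305, 190, 0.055) [ 15.2 -96.7]
(530, 190, 0.055) [-19.2 -96.7]
(200, 78, 0.02) [  34.7 -105.3]
(638, 76, 0.02) [ -39.5 -105.5]
(203, 430, 0.02) [ 36.2 -40.3]
(630, 430, 0.02) [-40.1 -40.2]
(108, 441, 0.081) [ 42.5 -67.4]
(714, 441, 0.081) [-44.5 -67.3]
(102, 118, 0.014) [ 52.7 -96.5]
(717, 118, 0.014) [-54.2 -96.4]
```

Call:
jog_arm([
  [0.4,0,-0.032,0,0],
  [0.4,0.018,0,-0.032,0],
  [0.4,0.018,0,-0.032,0],
  [0.4,0.018,0,-0.032,0],
  [0.4,0.018,0,-0.032,0],
  [0.4,0.019,0,-0.03,0],
  [0.4,0,0,0,0],
  [0.4,0,0,0,0],
  [0.4,0,0,0,0],
], squeeze=30)

```text
time_s: 9.78
tcp_pos: [0.4589, 0.1319, 0.1974]
eef_rot: [-89.9, -0.1, 177.5]
contact_force: [-0.5, 0.0, -1.5]
gripper_width: 0.0522
```

```bash
python3 - <<'E'
from h import *
s=r.get_state();print(mach(s["tcp_pos"]),s["eef_rot"],s["contact_force"],s["tcp_pos"],s["joints"],s["gripper_width"])
c=r.capture("wrist"); cv2.imwrite("pics/w7.png",c["image"][:,:,::-1])
cv2.imwrite("pics/wz7.png",cv2.resize(c["image"][140:280,240:400,::-1],None,fx=5,fy=4.2,interpolation=cv2.INTER_CUBIC)) if 0 else cv2.imwrite("pics/wz7.png",cv2.resize(c["image"][140:290,230:410,::-1],None,fx=4,fy=4,interpolation=cv2.INTER_CUBIC))
E
```

```text
[-0.0916201  0.0443232] [-8.99360965e+01 -7.35697563e-02  1.77546235e+02] [-0.5243259   0.01143932 -1.51127338] [0.45894261 0.1318556  0.19735775] [ 3.97102795e+01  2.91967802e+00 -2.56089201e+01 -2.29382522e-03
 -6.15688292e+01 -4.21629092e+01] 0.052192555553892975
```

View pics/w7.png

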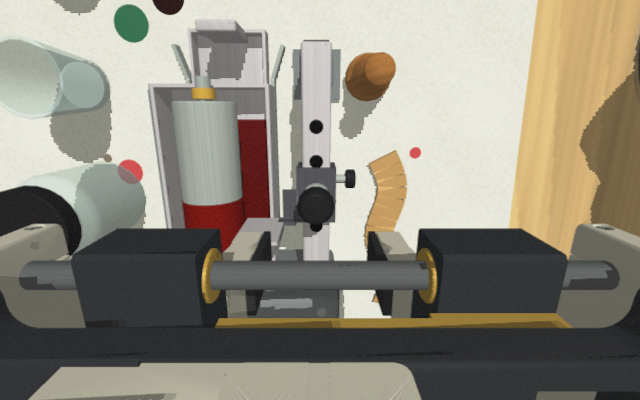

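View pics/wz7.png

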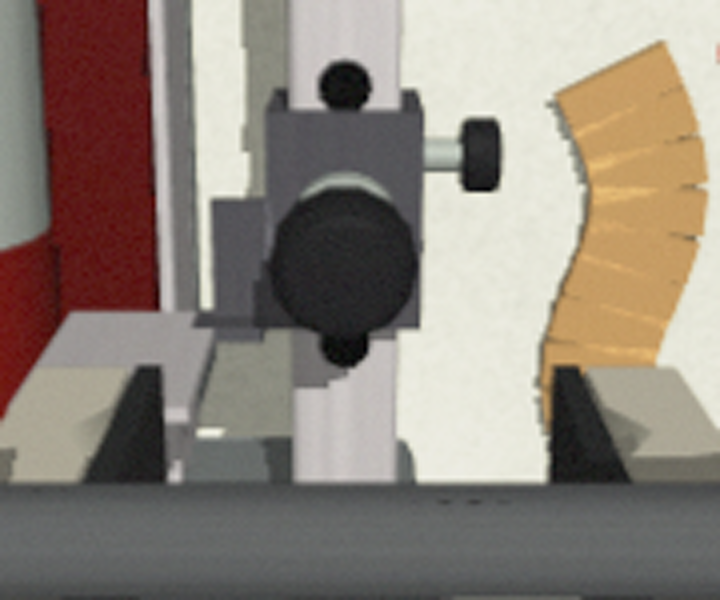

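```bash
python3 - <<'E'
from h import *
s=r.get_state();c=r.capture("wrist")
p=wcast(c,s,230+343.5/4,140+263/4,.13);print(p,mach(p)*1000,"tcp",mach(s["tcp_pos"])*1000, s["tcp_pos"],s["contact_force"])
for u in(270,417): print(mach(wcast(c,s,230+u/4,140+263/4,.13))*1000)
for v in(190,337): print(mach(wcast(c,s,230+343/4,140+v/4,.13))*1000)
E
```

```text
[0.46051475 0.12972271 0.13      ] [-89.95462468  42.26236796] tcp [-91.29845587  43.86931298] [0.45924375 0.13138785 0.19744911] [0.11285483 0.21076471 0.49081497]
[-75.87238751  42.24790286]
[-104.04131002   42.27683764]
[-89.90026167  27.87616387]
[-89.81538887  57.33339838]
```

Call:
jog_arm([
  [0.4,-0.0013,0.02,0,0],
  [0.4,0,0.02,0,0],
  [0.4,0,0.02,0,0],
  [0.4,0,0.017,0,0],
  [0.4,0,0,0,0],
  [0.4,0,0,0,0],
])

```text
time_s: 10.38
tcp_pos: [0.4606, 0.1305, 0.1206]
eef_rot: [-89.9, -0.1, 177.4]
contact_force: [-0.1, -0.4, 0.9]
gripper_width: 0.0526
```

Call:
jog_arm([
  [1,0,0,0,0],
  [1,0,0,0,0],
  [1,0,0,0,0],
  [1,0,0,0,0],
  [1,0,0,0,0],
  [1,0,0,0,0],
], squeeze=30)

```text
time_s: 10.88
tcp_pos: [0.4615, 0.1323, 0.1218]
eef_rot: [-90.1, 0.1, 177.5]
contact_force: [4.5, -0.5, -0.7]
gripper_width: 0.0255
```

```bash
python3 - <<'E'
from h import *
s=r.get_state();print(mach(s["tcp_pos"]),s["eef_rot"],s["contact_force"],s["tcp_pos"],s["gripper_width"])
c=r.capture("wrist"); cv2.imwrite("pics/w8.png",c["image"][:,:,::-1])
E
```

```text
[-0.08906237  0.04487447] [-9.00546097e+01  1.15467199e-01  1.77502565e+02] [ 4.54588207 -0.47113833 -0.72984406] [0.46152234 0.13229253 0.12175235] 0.0255167247002204
```

View pics/w8.png

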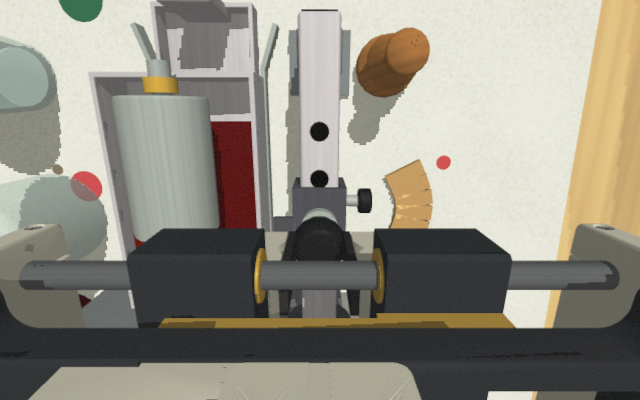

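```bash
python3 - <<'E'
from h import *
s=r.get_state();c=r.capture("wrist")
print(s["gripper_width"],s["contact_force"],s["time_s"])
a=c["image"][180:300,255:385,::-1];cv2.imwrite("pics/wz8.png",cv2.resize(a,None,fx=6,fy=5 if 0 else 6)[:600])
for n in["top","scene"]:
    c=r.capture(n); cv2.imwrite(f"pics/{n}8.png",c["image"][:,:,::-1])
E
```

```text
0.025661602910841852 [ 4.72602478 -1.25526357 -0.63928918] 10.9333
```

View pics/wz8.png

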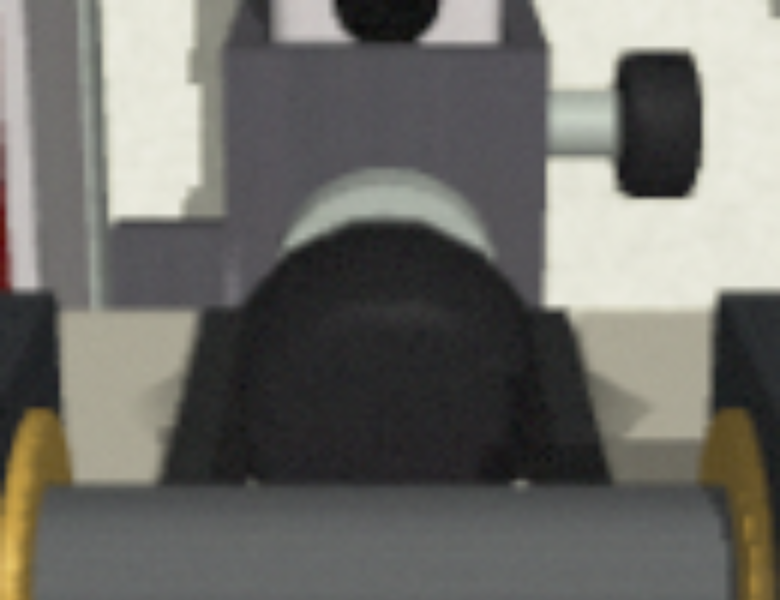

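Call:
jog_arm([
  [1,-0.001,-0.005,0,0],
  [1,0,-0.005,0,0],
  [1,0,-0.005,0,0],
  [1,0,0,0,0],
  [1,0,0,0,0],
  [1,0,0,0,0],
])

```text
time_s: 11.58
tcp_pos: [0.4615, 0.132, 0.1359]
eef_rot: [-90.0, -0.0, 177.5]
contact_force: [5.5, 1.6, -7.3]
gripper_width: 0.0253
```

```bash
python3 - <<'E'
from h import *
s=r.get_state();c=r.capture("wrist")
print(s["gripper_width"],s["contact_force"],s["time_s"],s["tcp_pos"])
a=c["image"][100:300,255:385,::-1];cv2.imwrite("pics/wz9.png",cv2.resize(a,None,fx=3,fy=3)[:600])
E
```

```text
0.025284054742063775 [ 5.45425292  1.58060996 -7.33708304] 11.5833 [0.46151456 0.13196832 0.13588361]
```

View pics/wz9.png

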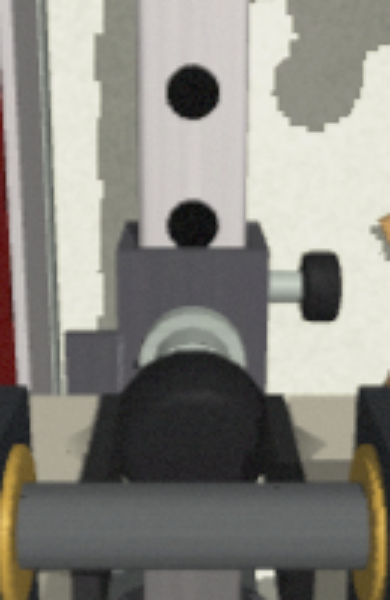

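Call:
jog_arm([
  [1,0,0,0.005,0],
  [1,0,0,0.005,0],
  [1,0,0,0.005,0],
  [1,0,0,0.005,0],
  [1,0,0,0.005,0],
  [1,0,0,0.005,0],
  [1,0,0,0,0],
  [1,0,0,0,0],
  [1,0,0,0,0],
])

```text
time_s: 12.38
tcp_pos: [0.4601, 0.101, 0.1359]
eef_rot: [-89.9, -0.0, 177.5]
contact_force: [6.0, -2.2, -7.7]
gripper_width: 0.0255
```

```bash
python3 - <<'E'
from h import *
s=r.get_state();c=r.capture("wrist")
print(s["gripper_width"],s["contact_force"],s["time_s"],s["tcp_pos"],mach(s["tcp_pos"]))
a=c["image"][100:300,255:385,::-1];cv2.imwrite("pics/wz10.png",cv2.resize(a,None,fx=3,fy=3)[:600])
c=r.capture("scene"); cv2.imwrite(f"pics/sz10.png",cv2.resize(c["image"][150:270,280:440,::-1],None,fx=5,fy=5,interpolation=cv2.INTER_CUBIC))
E
```

```text
0.0255051100849944 [ 5.9504301  -2.16165589 -7.69080061] 12.3833 [0.46007188 0.10095758 0.13588999] [-0.08911726  0.01350602]
```

View pics/wz10.png

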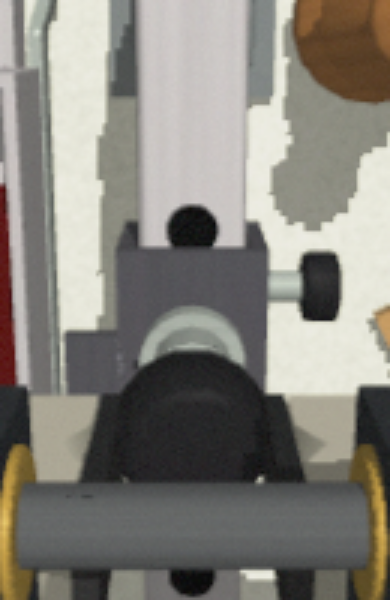

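View pics/sz10.png

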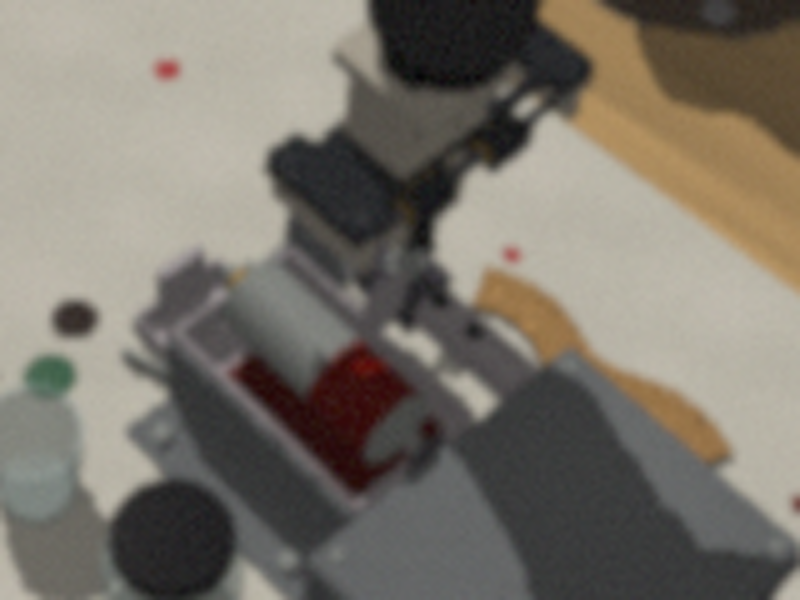

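Call:
jog_arm([
  [1,0,0,-0.001,0],
  [1,0,0,0,0],
  [1,0,0.004,0,0],
  [1,0,0.004,0,0],
  [1,0,0.004,0,0],
  [1,0,0.003,0,0],
  [1,0,0,0,0],
  [1,0,0,0,0],
  [1,0,0,0,0],
])

```text
time_s: 13.23
tcp_pos: [0.4603, 0.1028, 0.1216]
eef_rot: [-90.0, 0.0, 177.5]
contact_force: [0.3, -2.0, 5.7]
gripper_width: 0.0254
```

```bash
python3 - <<'E'
from h import *
s=r.get_state();c=r.capture("wrist")
print(s["gripper_width"],s["contact_force"],s["time_s"],s["tcp_pos"],mach(s["tcp_pos"]))
a=c["image"][100:300,255:385,::-1];cv2.imwrite("pics/wz11.png",cv2.resize(a,None,fx=3,fy=3)[:600])
E
```

```text
0.02541989245108439 [ 0.30457399 -2.0467107   5.71897672] 13.2333 [0.46033842 0.10282245 0.12163363] [-0.08893396  0.01538091]
```

View pics/wz11.png

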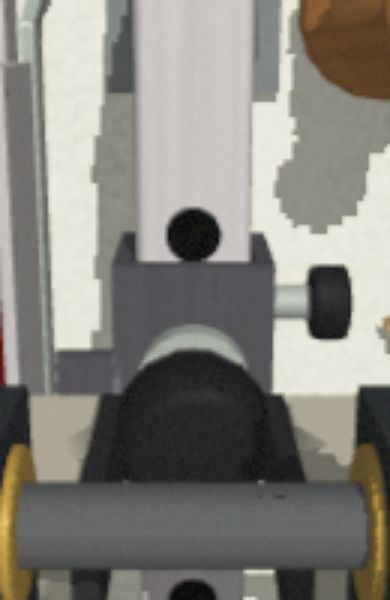

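```bash
python3 - <<'E'
from h import *
c=r.capture("top"); cv2.imwrite("pics/top12.png",cv2.resize(c["image"][110:260,225:425,::-1],None,fx=4,fy=4,interpolation=cv2.INTER_CUBIC))
c=r.capture("scene"); cv2.imwrite(f"pics/sz12.png",cv2.resize(c["image"][150:270,260:420,::-1],None,fx=5,fy=5,interpolation=cv2.INTER_CUBIC))
c=r.capture("wrist"); cv2.imwrite(f"pics/w12.png",c["image"][:,:,::-1])
E
```

```text
(no output)
```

View pics/w12.png

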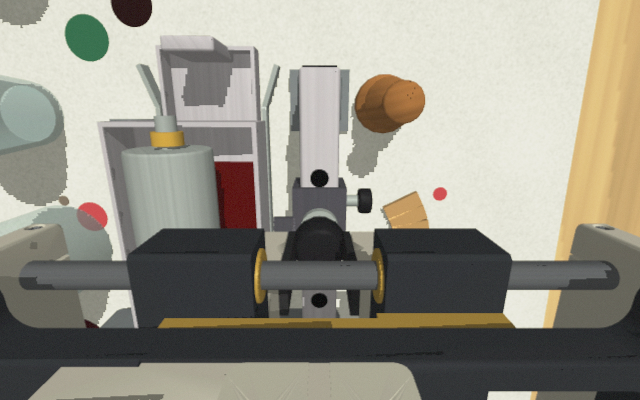

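View pics/sz12.png

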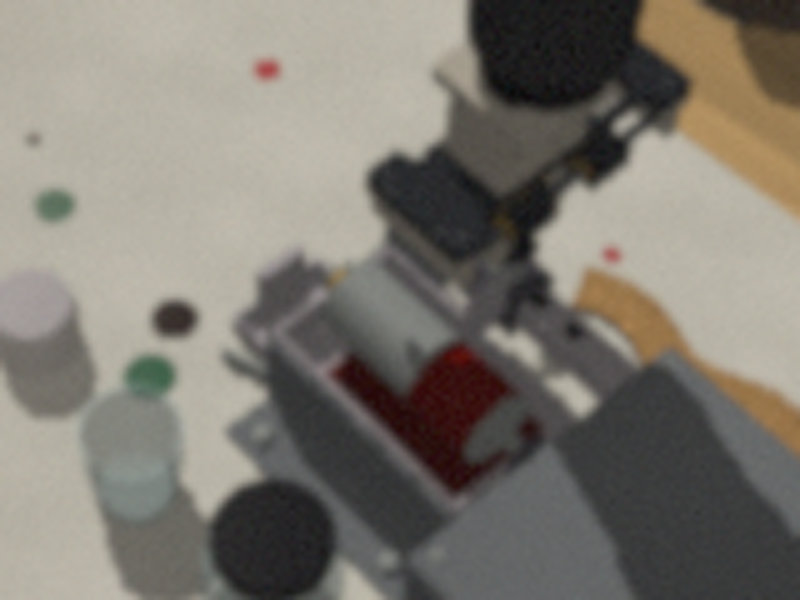

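```bash
python3 - <<'E'
from h import *
s=r.get_state();print(s["time_s"],s["tcp_pos"],s["contact_force"],s["gripper_width"],np.abs(s["qd"]).max())
print(r.close_job())
E
```

```text
13.4333 [0.46034243 0.10286159 0.12160349] [-0.94059791 -1.76286317  6.52836753] 0.025446568778199157 0.09445735032152164
the job is handed in; nothing more can be done
None
```

I slid the drip tray home, moved the strap guide one hole out, and handed the job in with the gripper still holding the plunger knob. It took 13.4 s, and the close call gave no verdict.

**Tray**
- I used the tray nearest the base, gripped it by its tab and pushed until it met resistance of about 15–20 N. The gripper was then at the spot I had worked out for the tray being home.
- After I let go, the wrist picture put the tray origin at about machine y +4 mm, x −2 mm, straight in the channel. In the same picture the strip ends read about 4 mm off their given y, so treat that y as good to only a few mm.
- I did not re-measure the tray after working the guide, but it looked unmoved in the last pictures.

**Guide**
- With the plunger lifted about 14 mm, the downward force was about 7 N, which fits the spring with the pin clear of the hole.
- The guide then slid out about 31 mm; I moved it back 1 mm before letting the pin down. The end position is about 29.5 mm from the start, with one free hole visible on each side of the guide.

**Pin and grip**
- The gripper came back to its starting height (0.1216 m against 0.1218 m), and the gap between knob and barrel looks the same as at the start, so I take the pin to be fully home.
- The grip is set to 30 N, and the hand presses down on the knob with about 6 N.
- One reading disagreed: the fingers closed to 25.5 mm on a knob given as 30 mm. I did not find out why, but the grip held through the lift and slide.

Nothing else appeared to have moved in the pictures I viewed; I did not measure the other items.

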